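# Hold a valve up to the inspection camera

## Task

First level the inspection camera and turn it square with its base plate, using the ball-ended bar at its back, and let go of it. Then draw the valve straight up out of its block, without disturbing the springs beside it or the paste tin, and hold it up before the camera without touching it: leaned over about 45 degrees, its flat disc face turned toward the lens, the middle of the disc about 9 cm in front of the lens in the middle of its view. Finish while still holding the valve there, still, with the camera left as set.

Things in the scene. Friction and masses are not known exactly. Their poses are not given: they have to be found in the camera images.
- camera_base: Fixed camera stand at the robot's right. Dark steel base plate 150 x 90 x 12 mm; origin at the centre of its underside on the bench, own x along the 150 mm side to the end where a short white line is (roughly the robot's left), z up. Over the origin: a post, the pan joint (axis z) and a yoke (86 mm wide, top at 171 mm) with the tilt axis 155 mm above the bench, along the base's y at pan 0.
- camera_pan (a joint): Swivel of the camera about the vertical, rad, positive counter-clockwise seen from above (nose toward the base's own +y); 0 = camera square along the base plate. Range -1 to 1. Stiff by friction (0.15 N m): it stays where it is left.
- camera_tilt (a joint): Tilt of the camera, rad, positive nose down (the ball knob at the back goes up); 0 = level. Range -0.7 to 0.7. Stiff by friction (0.15 N m): it stays where it is left.
- knob (a point): Centre of the black ball knob (24 mm diameter) on the 10 mm steel bar at the camera's back: 120 mm behind and, with the camera level, 40 mm above the tilt axis. It moves with both joints and is free to be pinched from above. Axes: x along the view, y to the camera's left, z up when level.
- lens (a point): Centre of the lens's front glass, on the view axis 68 mm ahead of the tilt axis. The camera is a grey box 78 x 52 x 48 mm centred on the tilt axis, with a lens barrel of 42 mm diameter in front. Axes: x along the view, z up when level.
- view_spot (a point): Point on the camera's view axis 90 mm ahead of the lens, where the middle of the valve's disc face belongs. It moves with the camera. Axes are the camera's: x along the view, away from the lens.
- valve_block: Fixed wooden block 200 x 70 x 34 mm with three round sockets of 45 mm diameter in a row, 66 mm apart along its own x, 22 mm deep (floors 12 mm above the bench). Origin at the centre of its underside, z up. One socket holds the valve, the others a spring each; which holds which varies.
- valve: Plain steel poppet valve, 118 mm long, about 0.11 kg, standing in a socket on its disc, stem up. Disc of 40 mm diameter and 3 mm rim; above it a neck narrowing until 19 mm, then a straight round stem of 10 mm diameter to the end. Origin at the centre of the flat disc face, own z along the stem away from the disc.
- spring_a: Bystander: dark coil valve spring 33 mm diameter, 46 mm tall, standing in a socket. Origin at the centre of its underside.
- spring_b: Bystander: dark coil valve spring 33 mm diameter, 43 mm tall, standing in a socket. Origin at the centre of its underside.
- paste_tin: Bystander: round flat tin 66 mm diameter, 27 mm tall, on the bench beyond the work. Origin at the centre of its underside.
There are look-alikes about, which are no part of the job. There is more than one size of the valve; the one meant has the size given above.

How it is judged:
By the outcome, as a careful person would: the job done as asked, in the order asked, and still so for the second after the job is handed in, while the arm keeps its last pose, push and grip.
It also fails if it takes over 48 s, if anything falls off the work surface, if the arm or the gripper's body presses on something with over 40 N, if the wrist force passes 120 N, or if a joint passes its speed limit or range.

## Robot

A 6-joint arm with a two-finger parallel gripper is mounted at the origin on a cart in front of the work surface, level with it; the furniture and walls round the work are solid. World frame = base frame: x ahead of the robot, y to its left, z up, the work surface at z = 0. Lengths are in m, angles in rad, forces in N, time in s.
With the tool pointing down it reaches from about 0.3 to 0.775 m from the base axis. Payload 14.6 kg.
Tool frame: the origin (TCP) lies at the very end of the fingers, on their centre line; the grasp point (between the pads) lies 19 mm behind it; z points along the fingers, y is the line along which they close (so a half turn about z gives the same grasp; the last joint's range is limited). The gripper opens to 94 mm and grips with 3 to 60 N. Pads are 16 mm wide; open, the fingers measure 119 mm over their backs; the gripper's body (75 mm by 177 mm) begins 78 mm behind the grasp point.
Start: joints at [-1.234, 0.3, 1.521, -0, 1.321, -0.067], TCP at [0.216, -0.506, 0.205] pointing down, gripper open.
Joint ranges: [-3.03, 3.03], [-0.79, 2.21], [0.23, 2.52], [-1.04, 4.18], [0, 3.07], [-2.55, 2.55]. Speed limits (rad/s): [2.22, 2.22, 2.57, 3.14, 3.14, 3.14].

## Interface

Orientations are given as [roll, pitch, yaw] about the fixed x, y, z axes, in that order (R = Rz(yaw) Ry(pitch) Rx(roll)).
In Python, from station import ctrl gives the robot as it stands.
- The arm moves only by the tool move_arm, never from a script. Its argument "increments" is a list of rows, each a list of 7 numbers: the opening, from 0 (shut) to 1 (fully open), then the shift along the tool's x, y, z in units of 50 mm (1.0 is 50 mm), then the turn, a rotation vector about the tool's x, y, z in rad. In form: [[claw, tx, ty, tz, rx, ry, rz], ...]. A call has 1 to 20 rows; each row shifts and turns the commanded pose from where the row before left it, along the tool's axes as they then stand; what a row does not reach is not made up. A row lasts 1/10 s, in which the tool goes at most 50 mm and 8.59 degrees, less where a joint would pass 70% of its speed; a pose out of reach is approached as far as the arm can. A call is refused whole if a number of a shift passes 1 or a number of a turn 0.15, either way. A call with a gripper value outside its range is refused whole. The fingers move at their own pace and stop on an object; "force" is the grip in N (left out, the last holds). Time passes only in rows, so rows that do not move let the fingers close. It gives the time, the measured TCP pose, the force, the opening and the grip force at its end, in the units of the state.
- ctrl.get_obs(): the state, without advancing time (a new reading comes with each control period).
- ctrl.camera(name): name is "scene" or "top" or "wrist"; returns a dict with "color" (420x560x3 uint8, blue, green, red), "K" (3x3 intrinsics, pixels), "distortion" ([k1, k2, p1, p2, k3] as OpenCV has them; the pictures are not rectified), "pose" (4x4, takes a point from camera to world coordinates); the wrist camera has in their place "tool_from_camera" (4x4, takes a point from camera to tool coordinates, whose origin is the TCP and whose axes are the flange's). Camera axes: x right, y down, z forward; pixel columns grow to the right and rows downward; lengths in m; the calibration is good to about 2 mm. A picture is of the moment at which its call begins: read the wrist's pose just before it. There is no depth.
- ctrl.hand_in(): hands the job in; it is judged then, once.
Trained networks look in a picture, given as the dict that the camera call returned (one of the last four; its "shot" number tells which), for a name from the list of things; names that differ only in an ending like _2 or _b are one class to them, and where a whole thing is asked for, a point or a joint stands for the part that bears it (a point fixed in the world has none). Each returns a list of dicts, best first, with "conf" (0 to 1); they miss things now and then, are a little off and sometimes report something else, mostly with a low value. They report only what shows in the picture. A call takes as long as a camera call. They do not tell look-alikes from the thing itself.
- ctrl.cut_out(name, picture): "mask" (420x560 bool, what is visible of it) and "centre" ([row, column] in pixels, amid what is visible of it).
The state is a dict: "time_s": time; "qpos": joint angles; "joint_vel": joint speeds; "tau": joint torques, N m; "ee_pos": TCP position; "eef_rot": TCP orientation; "force": force on the tool from outside, world axes, zero at the start; "moment": the same for the moment, N m; "grip_width": finger opening in m; "grip_force": force on a finger pad.
Only numpy, scipy, OpenCV 4.12 (cv2) and the standard library are available. Lean on these libraries where they do the work, as an engineer would, in place of code of your own. Each camera call takes 0.05 s, during which the arm holds its last target. There are 200 camera calls.

## Working session

There is one attempt and no reset: what is moved stays moved. The work goes in short steps, Python scripts to look and compute and a tool call to move; the robot and the scene stay as the last step left them, time stands still between calls to the robot, and variables do not carry over. Pictures are saved under pics/ and viewed, at most 10 in all, crops included, and the job is handed in when it is done.

Besides the shell and the picture viewer there is one more tool, called after "Call:" as a command line: name --pt "numbers of a row" for each row, then --argument value for the rest. move_arm: Moves the arm, as the interface text tells. Its arguments: {"type":"object","properties":{"increments":{"type":"array","items":{"type":"array","items":{"type":"number"}}},"force":{"type":"number"}},"required":["increments"]}

```bash
ls; mkdir -p pics
cat > h.py <<'E'
import numpy as np, cv2
from scipy.spatial.transform import Rotation as R
from station import ctrl
def tool():
    o=ctrl.get_obs(); T=np.eye(4); T[:3,3]=o["ee_pos"]; T[:3,:3]=R.from_euler('xyz',o["eef_rot"]).as_matrix(); return T
def shot(name):
    T=tool(); p=ctrl.camera(name)
    p["W"]=np.array(p["pose"]) if "pose" in p else T@np.array(p["tool_from_camera"])
    return p
def ray(p,uv):
    u=cv2.undistortPoints(np.array(uv,float).reshape(-1,1,2),np.array(p["K"]),np.array(p["distortion"]))[:,0]
    d=np.c_[u,np.ones(len(u))]@p["W"][:3,:3].T
    return p["W"][:3,3],d/np.linalg.norm(d,axis=1)[:,None]
def atz(p,uv,z):
    c,d=ray(p,uv); return c+d*((z-c[2])/d[:,2])[:,None]
def proj(p,X):
    M=np.linalg.inv(p["W"]); return cv2.projectPoints(np.array(X,float).reshape(-1,3),cv2.Rodrigues(M[:3,:3])[0],M[:3,3],np.array(p["K"]),np.array(p["distortion"]))[0][:,0]
def tri(obs):
    A=np.zeros((3,3));b=np.zeros(3)
    for p,uv in obs:
        c,d=ray(p,[uv]);P=np.eye(3)-np.outer(d[0],d[0]);A+=P;b+=P@c
    X=np.linalg.solve(A,b); return X,[np.linalg.norm(proj(p,X)[0]-uv) for p,uv in obs]
E
cat > a.py <<'E'
from h import *
P={}
for n in ["scene","top","wrist"]:
    p=shot(n);P[n]=p
    cv2.imwrite(f"pics/{n}0.png",p["color"]); print(n,p["W"][:3,3].round(3),p["W"][:3,2].round(2))
    for k in ["camera_base","knob","lens","valve_block","valve","spring_a","paste_tin"]:
        try:
            for r in ctrl.cut_out(k,p)[:4]: print(' ',k,round(r["conf"],2),np.round(r["centre"]),r["mask"].sum())
        except Exception as e: print(k,e)
print(ctrl.get_obs())
# montage
cv2.imwrite("pics/m0.png",cv2.resize(np.hstack([P["scene"]["color"],P["top"]["color"]]),(1120,420)))
E
python3 a.py
```

```text
pics
scene [0.376 0.395 0.804] [ 0.28 -0.56 -0.78]
  camera_base 0.97 [196. 351.] 3413
  knob 0.62 [168. 356.] 1605
  lens 0.73 [172. 356.] 1522
  valve_block 0.88 [316. 290.] 2970
  valve 0.65 [275. 296.] 113
  valve 0.6 [363. 280.] 223
  valve 0.54 [307. 279.] 314
  spring_a 0.52 [326. 314.] 274
  paste_tin 0.73 [220. 229.] 593
  paste_tin 0.24 [308. 282.] 327
top [ 0.421 -0.097  1.019] [ 0.21 -0.02 -0.98]
  camera_base 0.72 [256. 343.] 2740
  knob 0.89 [252. 347.] 1639
  lens 0.56 [254. 347.] 1664
  lens 0.34 [227. 206.] 208
  valve_block 0.98 [264. 214.] 2232
  valve 0.68 [257. 209.] 209
  valve 0.51 [251. 255.] 107
  spring_a 0.55 [285. 210.] 178
  spring_a 0.53 [229. 206.] 214
  paste_tin 0.78 [167. 272.] 561
wrist [ 0.28  -0.479  0.384] [-0.22 -0.09 -0.97]
{'time_s': 1.2, 'qpos': array([-1.23361056e+00,  2.99845798e-01,  1.52099348e+00,  3.11332525e-05,
        1.32066487e+00, -6.65924663e-02]), 'joint_vel': array([ 0.00127536,  0.00044631,  0.000557  ,  0.00082612, -0.00068722,
       -0.00096263]), 'tau': array([ 1.07522257e-03, -5.31658030e+01, -3.52910435e+01,  7.08914618e-02,
        2.13329110e-02, -6.07316053e-06]), 'ee_pos': array([ 0.21610245, -0.50577064,  0.20547809]), 'eef_rot': array([ 3.14150234e+00, -2.42087813e-05,  4.03770532e-01]), 'force': array([0.07357984, 0.31873404, 0.02260999]), 'moment': array([ 0.03199873, -0.0192447 ,  0.01905245]), 'grip_force': 0.0, 'grip_width': 0.09428957039424028}
```

```bash
python3 -c "
import cv2
a=cv2.imread('pics/scene0.png')[120:400,190:450]; b=cv2.imread('pics/top0.png')[130:340,160:420]
cv2.imwrite('pics/s1.png',cv2.resize(a,None,fx=2.1,fy=2.1,interpolation=cv2.INTER_CUBIC)); cv2.imwrite('pics/t1.png',cv2.resize(b,None,fx=2.8,fy=2.8,interpolation=cv2.INTER_CUBIC))"
```

```text
(no output)
```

View pics/s1.png

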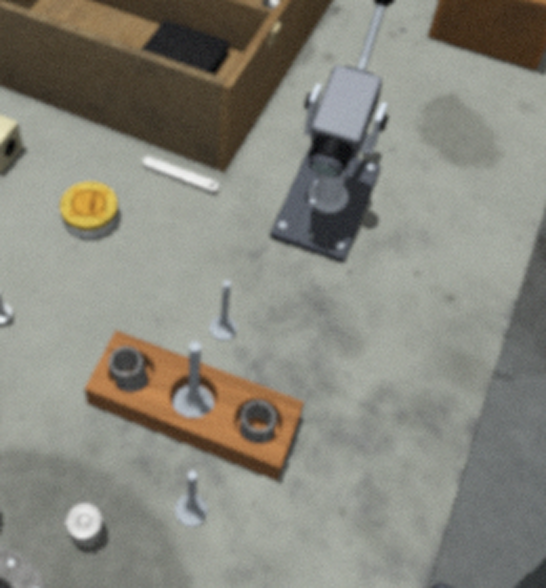

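View pics/t1.png

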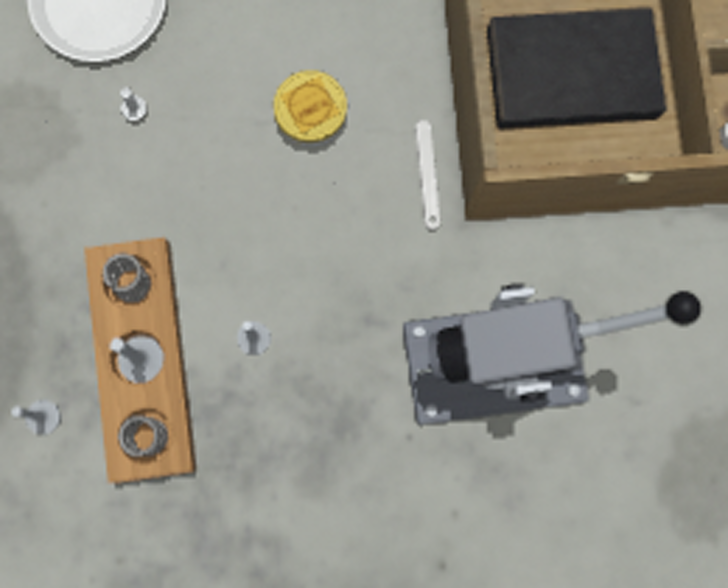

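```bash
cat > b.py <<'E'
from h import *
from scipy.optimize import least_squares
T=shot("top");S=shot("scene")
def dark(p,u,v,r=14):
    g=p["color"][max(v-r,0):v+r,u-r:u+r].max(2); n,l,s,c=cv2.connectedComponentsWithStats((g<60).astype(np.uint8))
    i=1+np.argmax(s[1:,4]); return c[i]+[u-r,max(v-r,0)],s[i]
kt,a=dark(T,404,240); ks,b=dark(S,372,121); print(kt,a,ks,b)
print("knob",tri([(T,kt),(S,ks)]))
def tc(L,p,o,f):
    c=np.array([[x/f+o[0],y/f+o[1]] for x,y in L],np.float32).reshape(-1,1,2)
    return cv2.cornerSubPix(cv2.cvtColor(p["color"],cv2.COLOR_BGR2GRAY),c,(3,3),(-1,-1),(3,40,.01))[:,0]
ct=tc([(404,321),(418,425),(588,402)],T,(160,130),2.8)
cs=tc([(272,236),(345,261)],S,(190,120),2.1)
print(ct,cs)
def rect(obs,l,w,z,x0):
    def f(q):
        r=R.from_euler('z',q[2]).as_matrix();e=[]
        for p,uv,cn in obs:
            X=np.c_[np.array(cn)*[l/2,w/2],np.full(len(cn),z)]@r.T+[q[0],q[1],0]; e.append((proj(p,X)-uv).ravel())
        return np.concatenate(e)
    s=least_squares(f,x0); return s.x,s.fun.round(1)
# base x ~ +y world (image left), base y ~ -x world (image down)
q,e=rect([(T,ct,[(1,-1),(1,1),(-1,1)]),(S,cs,[(1,-1),(1,1)])],.15,.09,.012,[.4,-.35,1.57]); print("base",q,np.degrees(q[2]),e)
bt=tc([(85,248),(165,238),(195,472),(110,483)],T,(160,130),2.8)
q2,e2=rect([(T,bt,[(1,1),(1,-1),(-1,-1),(-1,1)])],.2,.07,.034,[.4,0,1.57]); print("block",q2,np.degrees(q2[2]),e2)
print("tip",atz(T,[(118/2.8+160,346/2.8+130)],.13),"scene tip",atz(S,[(195/2.1+190,347/2.1+120)],.13), tri([(T,np.array((118/2.8+160,346/2.8+130))),(S,np.array((195/2.1+190,347/2.1+120)))]))
print("disc",atz(T,[(138/2.8+160,357/2.8+130)],.015),atz(S,[(193/2.1+190,397/2.1+120)],.015))
k=tri([(T,kt),(S,ks)])[0]
d=(R.from_euler('z',-q[2]).as_matrix()@(k-[q[0],q[1],.155])); print("knob in base",d,"norm",np.linalg.norm(d),"pan",np.degrees(np.arctan2(-d[1],-d[0])),"tilt",np.degrees(np.arctan2(d[2],np.hypot(d[0],d[1]))-np.arctan2(.04,.12)))
r=R.from_euler('z',q[2]).as_matrix()
print("knob target",r@[-.12,0,.195]+[q[0],q[1],0],"spot",r@[.158,0,.155]+[q[0],q[1],0])
E
python3 b.py
```

```text
[403.5631068  239.60194175] [  8   8  12  12 103] [372.57142857 117.25714286] [10  6 10  9 70]
knob (array([ 0.51622806, -0.34267866,  0.23454649]), [np.float64(0.11648821676037398), np.float64(0.10226011047437829)])
[[304.82736 244.93852]
 [309.22903 281.86383]
 [370.      273.57144]] [[317.62515 232.1789 ]
 [353.52487 244.7312 ]]
base [ 0.50765193 -0.24317256  1.62611322] 93.16942462672341 [-1.9 -0.2 -1.1  0.1 -0.   0.2  0.6 -1.8  0.9 -1.6]
block [0.52944899 0.05823114 0.07727432] 4.427492276606271 [ 0.7  1.2 -0.2  0.3  0.8 -1.  -1.3 -0.4]
tip [[0.52999669 0.05848561 0.13      ]] scene tip [[0.53069233 0.06217043 0.13      ]] (array([0.53126873, 0.05951915, 0.12473581]), [np.float64(0.29308586138765835), np.float64(0.3401589322827897)])
disc [[0.53343513 0.06169771 0.015     ]] [[0.53426351 0.05558358 0.015     ]]
knob in base [-0.09982806 -0.00306145  0.07954649] norm 0.12768186300746465 pan 1.7565512564169188 tilt 20.10099039647507
knob target [ 0.51428657 -0.36298901  0.195     ] spot [ 0.49891632 -0.08541424  0.155     ]
```

Call:
move_arm --pt "1 0 0 -1 0 0 -0.15" --pt "1 0 0 -1 0 0 -0.15" --pt "1 0 0 -1 0 0 -0.15" --pt "1 0 0 0 0 0 -0.15" --pt "0.8 0 0 0 0 0 -0.15" --pt "0.7 0 0 0 0 0 -0.15" --pt "0.7 0 0 0 0 0 -0.15" --pt "0.7 0 0 0 0 0 -0.15" --pt "0.7 0.36 0.76 0 0 0 0" --pt "0.7 0.36 0.76 0 0 0 0" --pt "0.7 0.36 0.76 0 0 0 0" --pt "0.7 0.36 0.76 0 0 0 0" --pt "0.7 0.36 0.76 0 0 0 0" --pt "0.7 0.36 0.76 0 0 0 0" --pt "0.7 0.36 0.76 0 0 0 0" --pt "0.7 0.36 0.76 0 0 0 0" --pt "0.7 0 0 0 0 0 0" --pt "0.7 0 0 0 0 0 0"

```text
time_s: 3.1
ee_pos: [0.5156, -0.3514, 0.355]
eef_rot: [-3.141, -0.0, 1.605]
force: [-0.4, -0.1, -0.2]
grip_width: 0.0663
grip_force: 0.0
```

Run:
```python
from h import *
o=ctrl.get_obs();print(o["ee_pos"],o["eef_rot"],o["qpos"].round(3),o["time_s"])
p=shot("wrist");import pickle;pickle.dump(p,open("w1.pkl","wb"))
cv2.imwrite("pics/w1.png",p["color"]);print(p["K"],p["W"][:3,3])
```

```text
[ 0.51559914 -0.35140734  0.35495187] [-3.14092580e+00 -3.75922578e-04  1.60519171e+00] [-0.657  0.423  1.018 -0.     1.702 -0.691] 3.1
[[356.27481965   0.         276.96995011]
 [  0.         356.27481965 206.18327675]
 [  0.           0.           1.        ]] [ 0.51365981 -0.2829551   0.53400665]
```

View pics/w1.png

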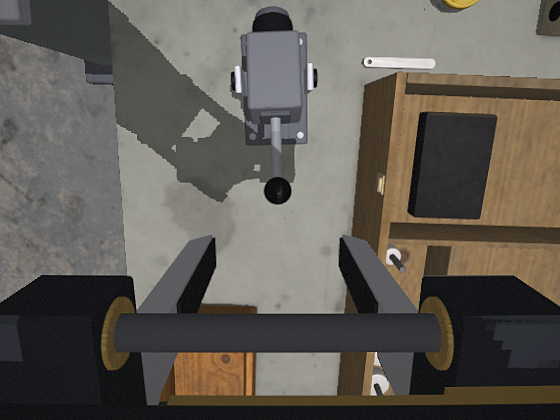

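Run:
```python
from h import *
import pickle
p=pickle.load(open("w1.pkl","rb"))
print("knob",atz(p,[(278,190)],.2345))
cv2.imwrite("pics/w1c.png",cv2.resize(p["color"][0:150,215:335],None,fx=4,fy=4,interpolation=cv2.INTER_CUBIC))
for q in ([.5077,-.2432,1.626],):
    r=R.from_euler('z',q[2]).as_matrix()
    print(proj(p,np.array([[.075,.045,.012],[.075,-.045,.012],[-.075,-.045,.012],[-.075,.045,.012]])@r.T+[q[0],q[1],0]).round(1))
```

```text
knob [[ 0.51597788 -0.34188734  0.2345    ]]
[[239.9  32.8]
 [306.3  31.2]
 [306.7 143.4]
 [244.5 144.7]]
```

View pics/w1c.png

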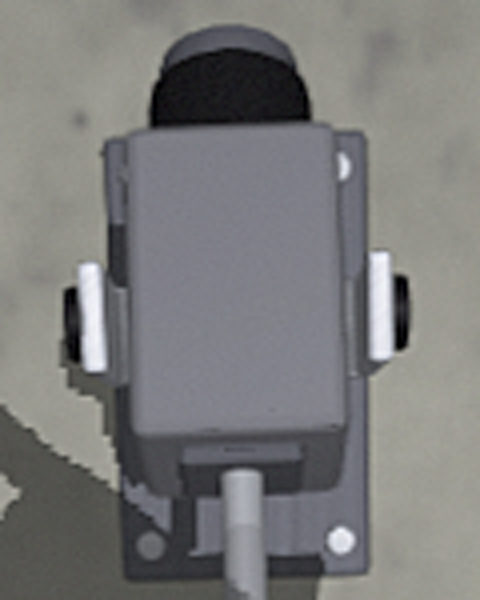

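Run:
```python
exec(open("b.py").read().split("bt=tc")[0])
import pickle
p=pickle.load(open("w1.pkl","rb"))
cw=np.array([(105,140),(367,132),(370,576),(125,580)])/4+[215,0]
cn=[(1,1),(1,-1),(-1,-1),(-1,1)]
for sc in (1,0):
    ob=[(p,cw,cn)]+([(T,ct[1:],[(1,1),(-1,1)]),(S,cs,[(1,-1),(1,1)])] if sc else [])
    q,e=rect(ob,.15,.09,.012,[.5,-.24,1.6]);print(q,np.degrees(q[2]),e)
    k=tri([(T,kt),(S,ks),(p,np.array([278,190.]))])[0]
    d=(R.from_euler('z',-q[2]).as_matrix()@(k-[q[0],q[1],.155])); print(k,d,np.linalg.norm(d),"pan",np.degrees(np.arctan2(-d[1],-d[0])),"tilt",np.degrees(np.arctan2(d[2],np.hypot(d[0],d[1]))-np.arctan2(.04,.12)))
    r=R.from_euler('z',q[2]).as_matrix()
    print("knob target",r@[-.12,0,.195]+[q[0],q[1],0],"spot",r@[.158,0,.155]+[q[0],q[1],0])
```

```text
[403.69230769 239.49038462] [  8   8  12  12 104] [372.54794521 117.32876712] [10  6 10 10 73]
knob (array([ 0.5164105 , -0.34313657,  0.23399269]), [np.float64(0.07440505086383803), np.float64(0.06531278423027485)])
[[304.79288 244.92639]
 [309.19147 281.82657]
 [369.13788 272.4403 ]] [[317.6861  232.3446 ]
 [353.57712 244.71587]]
base [ 0.50872601 -0.24252652  1.63902534] 93.90923476028213 [-2.4 -0.2 -1.1  0.1  0.7  0.5  0.3 -1.6  0.8 -1.6]
[ 0.50917214 -0.2440552   1.63251829] 93.53640783049676 [-0.7 -1.2  0.3 -1.3  0.5 -0.2 -0.4  0.5 -0.6 -0.4  1.2  0.5  0.2 -2.3
  0.6 -2.1]
[ 0.51616655 -0.34229358  0.23480117] [-0.09848275 -0.00092147  0.07980117] 0.12675933477666873 pan 0.5360818603340626 tilt 20.58188404970373
knob target [ 0.51657407 -0.36382669  0.195     ] spot [ 0.49942626 -0.08635606  0.155     ]
[ 0.50929577 -0.24482857  1.62978069] 93.37955506034184 [-0.4 -0.7  0.5 -0.5  0.4  0.4 -0.5  1. ]
[ 0.51616655 -0.34229358  0.23480117] [-0.09770054 -0.00111325  0.07980117] 0.1261541217551935 pan 0.6528270991928282 tilt 20.804956631454406
knob target [ 0.51636979 -0.36461989  0.195     ] spot [ 0.49998165 -0.08710335  0.155     ]
```

Call:
move_arm --pt "0.6 0.18 0.02 0 0 0 0" --pt "0.6 0 0 0.7 0 0 0" --pt "0.6 0 0 0.7 0 0 0" --pt "0.6 0 0 0.7 0 0 0" --pt "0.6 0 0 0.68 0 0 0" --pt "0.6 0 0 0 0 0 0" --pt "0 0 0 0 0 0 0" --pt "0 0 0 0 0 0 0" --pt "0 0 0 0 0 0 0" --pt "0 0 0 0 0 0 0" --pt "0 0 0 0 0 0 0" --force 15

```text
time_s: 4.35
ee_pos: [0.516, -0.343, 0.2172]
eef_rot: [3.141, 0.001, 1.604]
force: [0.8, -0.8, 2.7]
grip_width: 0.0228
grip_force: 15.0
```

Call:
move_arm --pt "0 -0.068 0 0.092 0 0 0" --pt "0 -0.068 0 0.092 0 0 0" --pt "0 -0.059 0 0.097 0 0 0" --pt "0 -0.059 0 0.097 0 0 0" --pt "0 -0.05 0 0.103 0 0 0" --pt "0 -0.05 0 0.103 0 0 0" --pt "0 -0.041 0 0.106 0 0 0" --pt "0 -0.041 0 0.106 0 0 0" --pt "0 0 0 0 0 0 0" --pt "0 0 0 0 0 0 0"

```text
time_s: 5.35
ee_pos: [0.5163, -0.3644, 0.1762]
eef_rot: [-3.141, -0.001, 1.604]
force: [-0.9, -0.5, -1.7]
grip_width: 0.0229
grip_force: 15.0
```

```bash
cat > c.py <<'E'
from h import *
import sys
print({k:np.round(v,4) for k,v in ctrl.get_obs().items() if k in("ee_pos","eef_rot","qpos","force","grip_width")})
T=shot("top");S=shot("scene");W=shot("wrist")
for n,p in zip("TSW",(T,S,W)): cv2.imwrite(f"pics/c{sys.argv[1]}{n}.png",p["color"])
q=[.5092,-.2445,1.6311]; r=R.from_euler('z',q[2]).as_matrix()
for p,n in ((T,"T"),(S,"S"),(W,"W")):
    e=proj(p,r@[-.12,0,.195]+[q[0],q[1],0])[0]; u,v=e.round().astype(int)
    if not(20<u<540 and 5<v<400): print(n,"out",e); continue
    R0=20; g=p["color"][max(v-R0,0):v+R0,u-R0:u+R0].max(2); m,l,s,c=cv2.connectedComponentsWithStats((g<60).astype(np.uint8))
    print(n,"expected",e.round(1),[(c[i].round(1)+[u-R0,max(v-R0,0)],s[i][4]) for i in range(1,m) if s[i][4]>25])
E
python3 c.py 1
```

```text
{'qpos': array([-6.7250e-01,  5.0700e-01,  1.3016e+00, -1.0000e-04,  1.3342e+00,
       -7.0550e-01]), 'ee_pos': array([ 0.5163, -0.3644,  0.1762]), 'eef_rot': array([-3.1406e+00, -7.0000e-04,  1.6038e+00]), 'force': array([-0.8546, -0.5145, -1.6995]), 'grip_width': np.float64(0.0229)}
T expected [408.4 241.4] [(array([406.2, 223.8]), np.int32(40)), (array([402.2, 254.2]), np.int32(152))]
S expected [372.4 125.9] [(array([371.4, 125.9]), np.int32(75))]
W expected [276.9 264.7] [(array([276.6, 264. ]), np.int32(1520))]
```

Call:
move_arm --pt "0.5 0 0 0 0 0 0" --pt "0.5 0 0 0 0 0 0" --pt "0.5 0 0 0 0 0 0" --pt "0.5 0 0 0 0 0 0" --pt "0.5 0 0 -0.4 0 0 0" --pt "0.5 0 0 -0.9 0 0 0" --pt "0.5 0 0 -0.9 0 0 0" --pt "0.5 0 0 -0.9 0 0 0" --pt "0.5 0 0 -0.5 0 0 0" --pt "0.5 0 0 0 0 0 0" --pt "0.5 0 0 0 0 0 0"

```text
time_s: 6.6
ee_pos: [0.5166, -0.3646, 0.3562]
eef_rot: [-3.141, -0.0, 1.604]
force: [-0.1, -0.1, 0.4]
grip_width: 0.0468
grip_force: 0.0
```

```bash
python3 c.py 2
python3 - <<'E'
import cv2
cv2.imwrite("pics/v2.png",cv2.resize(cv2.imread("pics/c2W.png")[0:210,205:345],None,fx=2.8,fy=2.8,interpolation=cv2.INTER_CUBIC))
E
```

```text
{'qpos': array([-0.6725,  0.4446,  0.9845, -0.    ,  1.7125, -0.7054]), 'ee_pos': array([ 0.5166, -0.3646,  0.3562]), 'eef_rot': array([-3.1415e+00, -1.0000e-04,  1.6038e+00]), 'force': array([-0.1022, -0.0677,  0.3876]), 'grip_width': np.float64(0.0468)}
T expected [408.4 241.4] [(array([408.4, 241.4]), np.int32(92))]
S expected [372.4 125.9] [(array([372., 126.]), np.int32(60))]
W expected [277.4 191.8] [(array([277.2, 190.9]), np.int32(437))]
```

View pics/v2.png

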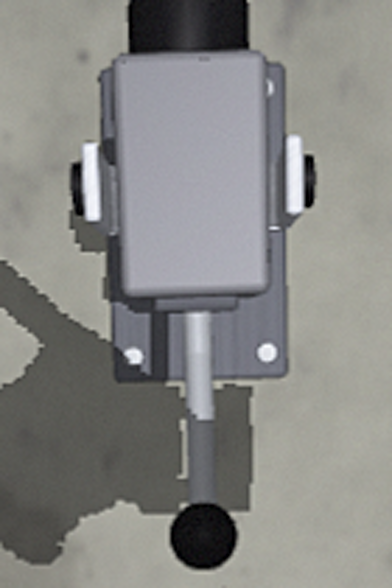

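Call:
move_arm --pt "0.5 0.85 0.06 0 0 0 0" --pt "0.5 0.85 0.06 0 0 0 0" --pt "0.5 0.85 0.06 0 0 0 0" --pt "0.5 0.85 0.06 0 0 0 0" --pt "0.5 0.85 0.06 0 0 0 0" --pt "0.5 0.85 0.06 0.4 0 0 0" --pt "0.5 0.85 0.06 0.4 0 0 0" --pt "0.5 0.85 0.06 0.4 0 0 0" --pt "0.5 0.85 0.06 0.4 0 0 0" --pt "0.5 0.83 0.05 0.4 0 0 0" --pt "0.5 0 0 0 0 0 -0.03" --pt "0.5 0 0 0 0 0 0" --pt "0.5 0 0 0 0 0 0"

```text
time_s: 8.05
ee_pos: [0.5322, 0.0593, 0.2569]
eef_rot: [3.141, 0.0, 1.633]
force: [0.0, 0.1, -1.0]
grip_width: 0.0471
grip_force: 0.0
```

Run:
```python
from h import *
print({k:np.round(v,4) for k,v in ctrl.get_obs().items() if k in("ee_pos","eef_rot","qpos","time_s")})
p=shot("wrist");cv2.imwrite("pics/w3.png",p["color"])
import pickle;pickle.dump(p,open("w3.pkl","wb"))
for r in ctrl.cut_out("valve",p)[:3]: print(round(r["conf"],2),np.round(r["centre"]),r["mask"].sum())
print(proj(p,[[.532,.06,.13],[.532,.06,.015]]))
```

```text
{'time_s': np.float64(8.05), 'qpos': array([ 4.2600e-02,  2.3220e-01,  1.4866e+00, -2.0000e-04,  1.4224e+00,
       -1.9100e-02]), 'ee_pos': array([0.5322, 0.0593, 0.2569]), 'eef_rot': array([3.1413e+00, 2.0000e-04, 1.6325e+00])}
0.72 [178. 276.] 1020
0.6 [102. 250.] 533
0.56 [253. 281.] 553
[[276.83121785 198.29643974]
 [276.94503011 177.42447692]]
```

View pics/w3.png

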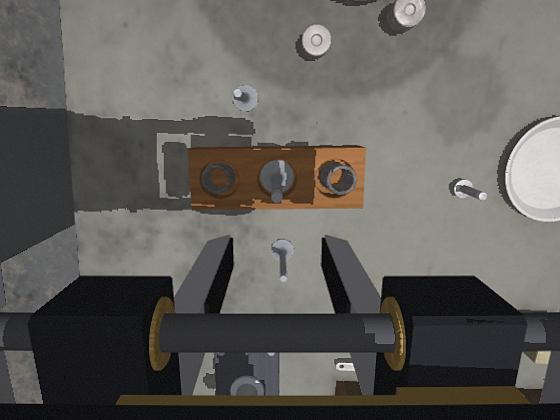

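Call:
move_arm --pt "0.5 0.01 0 0.8 0 0 0" --pt "0.5 0 0 0.8 0 0 0" --pt "0.5 0 0 0.8 0 0 0" --pt "0.5 0 0 0.7 0 0 0" --pt "0.5 0 0 0.5 0 0 0" --pt "0.5 0 0 0.24 0 0 0" --pt "0.5 0 0 0 0 0 0" --pt "0 0 0 0 0 0 0" --pt "0 0 0 0 0 0 0" --pt "0 0 0 0 0 0 0" --pt "0 0 0 0 0 0 0" --pt "0 0 0 0 0 0 0" --pt "0 0 0 0 0 0 0" --force 45

```text
time_s: 9.45
ee_pos: [0.5322, 0.0607, 0.0649]
eef_rot: [3.141, 0.0, 1.634]
force: [-0.7, -0.1, 3.4]
grip_width: 0.0093
grip_force: 45.0
```

Run:
```python
from h import *
T=shot("top");S=shot("scene")
t=(np.array((248,327.))/2.8+[160,130],np.array((227,284.))/2.1+[190,120])
print("lookalike tip",tri([(T,t[0]),(S,t[1])]))
print("base",atz(T,[np.array((258,343.))/2.8+[160,130]],.003))
```

```text
lookalike tip (array([ 0.54422512, -0.03826365,  0.082315  ]), [np.float64(0.2207879926660908), np.float64(0.24020534571152546)])
base [[ 0.53952764 -0.04129903  0.003     ]]
```

Call:
move_arm --pt "0 0 0 -0.2 0 0 0" --pt "0 0 0 -0.4 0 0 0" --pt "0 0 0 -0.6 0 0 0" --pt "0 0 0 -0.7 0 0 0" --pt "0 0 0 -0.8 0 0 0" --pt "0 0 0 -0.8 0 0 0" --pt "0 0 0 -0.8 0 0 0" --pt "0 0 0 -0.7 0 0 0" --pt "0 0 0 0 0 -0.13 0" --pt "0 0 0 0 0 -0.13 0" --pt "0 0 0 0 0 -0.13 0" --pt "0 0 0 0 0 -0.13 0" --pt "0 0 0 0 0 -0.13 0" --pt "0 0 0 0 0 -0.135 0" --pt "0 0 0 0 0 0 0" --pt "0 0 0 0 0 0 0"

```text
time_s: 11.15
ee_pos: [0.532, 0.0611, 0.3147]
eef_rot: [-3.141, 0.782, 1.635]
force: [0.6, -0.5, -1.6]
grip_width: 0.0094
grip_force: 45.0
```

```bash
cat > d.py <<'E'
from h import *
o=ctrl.get_obs();print({k:np.round(v,4) for k,v in o.items() if k in("ee_pos","eef_rot","qpos","time_s","grip_width")})
T=tool();print("toolz",T[:3,2],"tooly",T[:3,1])
q=[.5092,-.2445,1.6311]; r=R.from_euler('z',q[2]).as_matrix(); spot=r@[.158,0,.155]+[q[0],q[1],0]
v=r[:,0]; z=-(v+[0,0,1])/2**.5; y=np.cross([0,0,1],v)*-1; X=np.cross(y,z); Rt=np.c_[X,y,z]
tcp=spot-.053*z; print("target",tcp,spot)
print("shift tool units",T[:3,:3].T@(tcp-T[:3,3])/.05,"turn",R.from_matrix(T[:3,:3].T@Rt).as_rotvec())
print("disc now",T[:3,3]+.053*T[:3,2])
E
python3 d.py
```

```text
{'time_s': np.float64(11.15), 'qpos': array([ 0.387 ,  0.341 ,  1.3959, -0.7366,  1.675 ,  0.3475]), 'ee_pos': array([0.532 , 0.0611, 0.3147]), 'eef_rot': array([-3.141 ,  0.7821,  1.6346]), 'grip_width': np.float64(0.0094)}
toolz [ 0.04436485 -0.70337795 -0.7094302 ] tooly [ 9.97990062e-01  6.33692378e-02 -4.18430267e-04]
target [ 0.49741918 -0.04937866  0.19247666] [ 0.49967779 -0.0867872   0.155     ]
shift tool units [ 0.18960436 -0.8293045   3.25695349] turn [ 0.00189775 -0.00329067  0.00249673]
disc now [0.53435667 0.02380153 0.27706999]
```

Call:
move_arm --pt "0 0.02 -0.12 0.3 0 0 0" --pt "0 0.03 -0.12 0.45 0 0 0" --pt "0 0.03 -0.12 0.5 0 0 0" --pt "0 0.03 -0.12 0.5 0 0 0" --pt "0 0.03 -0.12 0.5 0 0 0" --pt "0 0.03 -0.12 0.45 0 0 0" --pt "0 0.02 -0.11 0.36 0 0 0" --pt "0 0 0 0.2 0 -0.003 0.002" --pt "0 0 0 0 0 0 0" --pt "0 0 0 0 0 0 0" --pt "0 0 0 0 0 0 0"

```text
time_s: 12.25
ee_pos: [0.498, -0.0498, 0.1934]
eef_rot: [3.137, 0.787, 1.63]
force: [-0.4, 0.0, -0.8]
grip_width: 0.009
grip_force: 45.0
```

```bash
python3 d.py; python3 c.py 4
python3 - <<'E'
import cv2,numpy as np
a=cv2.imread('pics/c4S.png')[90:350,230:430]; b=cv2.imread('pics/c4T.png')[180:310,190:420]
f=lambda i,s:cv2.resize(i,None,fx=s,fy=s,interpolation=cv2.INTER_CUBIC)
a=f(a,2);b=f(b,1.7);h=max(a.shape[0],b.shape[0]);p=lambda i:np.pad(i,((0,h-i.shape[0]),(0,0),(0,0)))
cv2.imwrite('pics/v4.png',np.hstack([p(a),p(b)]))
E
```

```text
{'time_s': np.float64(12.25), 'qpos': array([ 0.2112,  0.3011,  1.747 , -0.8046,  1.3364,  0.4472]), 'ee_pos': array([ 0.498 , -0.0498,  0.1934]), 'eef_rot': array([3.1374, 0.7873, 1.6295]), 'grip_width': np.float64(0.009)}
toolz [ 0.04571333 -0.7069906  -0.70574399] tooly [0.99809589 0.06161183 0.00292926]
target [ 0.49741918 -0.04937866  0.19247666] [ 0.49967779 -0.0867872   0.155     ]
shift tool units [ 0.01995333 -0.01080776  0.00679029] turn [ 0.00302303  0.00191917 -0.0011214 ]
disc now [ 0.50040714 -0.08727873  0.15602023]
{'qpos': array([ 0.2112,  0.3011,  1.747 , -0.8046,  1.3364,  0.4472]), 'ee_pos': array([ 0.498 , -0.0498,  0.1934]), 'eef_rot': array([3.1374, 0.7873, 1.6295]), 'force': array([-0.3512,  0.0016, -0.838 ]), 'grip_width': np.float64(0.009)}
T expected [408.4 241.4] [(array([408.4, 241.5]), np.int32(81))]
S expected [372.4 125.9] [(array([372.2, 125.8]), np.int32(50))]
W expected [276.4 352.3] [(array([273. , 334.3]), np.int32(28)), (array([287.3, 333.1]), np.int32(31)), (array([272.8, 355. ]), np.int32(729))]
```

View pics/v4.png

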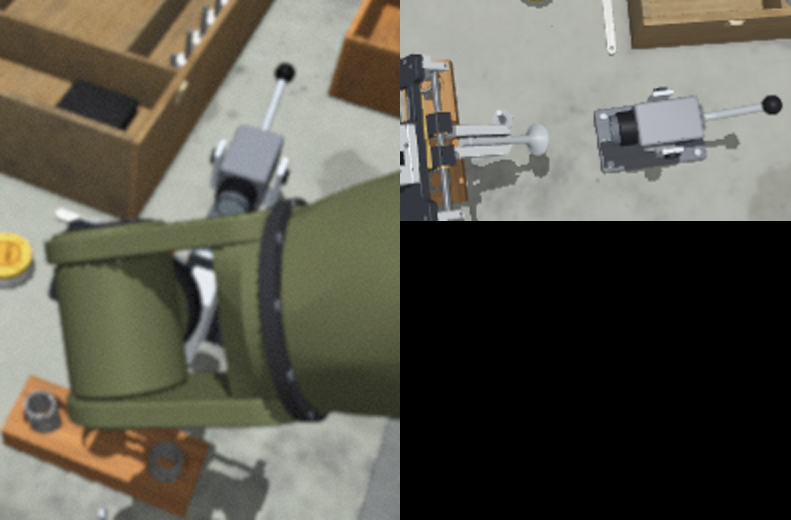

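Run:
```python
from h import *
T=shot("top");t=tool()
a=np.linspace(0,6.28,60)
for k in (.053,):
    c=np.c_[.02*np.cos(a),.02*np.sin(a),np.full(60,k)]
    u=proj(T,c@t[:3,:3].T+t[:3,3]); print("disc expected box",u.min(0),u.max(0),proj(T,t[:3,3]+k*t[:3,2]))
im=cv2.resize(T["color"],None,fx=8,fy=8,interpolation=cv2.INTER_CUBIC)
cv2.polylines(im,[(u*8+4).astype(int)],True,(0,0,255),1)
q=[.5092,-.2445,1.6311]; r=R.from_euler('z',q[2]).as_matrix()
L=proj(T,np.array([[.068,0,.155],[.158,0,.155]])@r.T+[q[0],q[1],0])*8+4
cv2.line(im,tuple(L[0].astype(int).tolist()),tuple(L[1].astype(int).tolist()),(0,255,0),1)
cv2.imwrite("pics/v5.png",im[1860:2300,2020:2660])
```

```text
disc expected box [264.34879423 251.90530755] [277.90217127 271.38221176] [[271.01564397 261.62412747]]
```

View pics/v5.png

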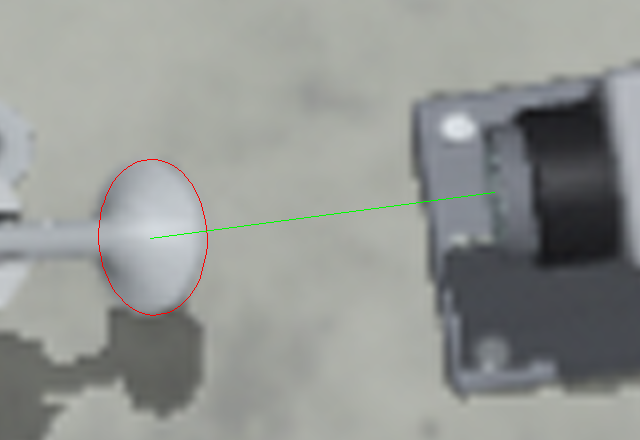

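```bash
python3 -c "
from station import ctrl
print(ctrl.hand_in())"
```

```text
the job is handed in; nothing more can be done
None
```

I levelled the camera, squared it to its base plate and let go of it. The valve is now held 45° over, disc face to the lens, about 9 cm in front and centred. The images put both within about 1 mm of target, and I handed the job in at about 12.5 s.

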